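# Draw the locking pin of the board hold-down and park it in the bracket

## Robot

A 6-joint arm with a two-finger parallel gripper is mounted at the origin on a cart in front of the work surface, level with it; the furniture and walls round the work are solid. World frame = base frame: x ahead of the robot, y to its left, z up, the work surface at z = 0. Lengths are in m, angles in rad, forces in N, time in s.
With the tool pointing down it reaches from about 0.25 to 0.725 m from the base axis. Payload 4 kg.
Tool frame: the origin (TCP) lies on the centre line of the jaws, within the pads' length; the fingertips stand 22 mm ahead of it and the grasp point (between the pads) lies 3 mm ahead of it; z points along the fingers, y is the line along which they close (so a half turn about z gives the same grasp; the last joint's range is limited). The gripper opens to 85 mm and grips with 20 to 120 N. Pads are 22 mm wide; open, the fingers measure 114 mm over their backs; the gripper's body (76 mm by 85 mm) begins 54 mm behind the grasp point. The pads swing forward as they close: fully open they stand 13 mm farther back than shut.
Start: joints at [-1.11, 0.241, 0.005, 1.335, 0, 1.571], TCP at [0.222, -0.448, 0.253] pointing down, gripper open.
Joint ranges: [-2.72, 2.72], [-1.05, 1.87], [-1.09, 1.28], [-1.99, 2.15], [-1.42, 1.44], [-3.14, 3.14]. Speed limits (rad/s): [2.79, 2.79, 3.14, 3.14, 3.14, 3.14].

## Interface

Orientations are given as a unit quaternion [x, y, z, w].
In Python, from workcell import bot gives the robot as it stands.
- The arm moves only by the shell command python3 -m inch 'ROWS'. ROWS is JSON, one flat list of numbers, 7 for each row, row after row: the shift along the world's x, y, z in mm, then the turn, a rotation vector about the world's x, y, z in rad, then the opening in per cent of the stroke, from 0 (shut) to 100 (fully open). A call has 1 to 8 rows; each row is the pose to reach, as a shift and turn from the pose commanded when the call began; what a row does not reach only later rows make up. A row lasts 1/12 s, in which the tool goes at most 41.7 mm and 7.16 degrees, less where a joint would pass 70% of its speed; a pose out of reach is approached as far as the arm can. A call with a gripper value outside its range is refused whole. The fingers move at their own pace and stop on an object; the grip force is fixed at half the most. Time passes only in rows, so rows that repeat a pose let the fingers close. It gives the time, the measured TCP pose, the force, the opening and the grip force at its end, in the units of the state.
- bot.get_obs(): the state, without advancing time (a new reading comes with each control period).
- bot.camera(name): name is "scene" or "top" or "wrist"; returns the picture (420x560x3 uint8, blue, green, red); there is no depth.
- bot.camera_info(name): a dict with "intrinsics" (3x3 intrinsics, pixels), "camera_from_world" (4x4, takes a point from world to camera coordinates); the wrist camera has in their place "hand_eye" (4x4, takes a point from camera to tool coordinates, whose origin is the TCP and whose axes are the flange's). Camera axes: x right, y down, z forward; pixel columns grow to the right and rows downward; lengths in m; the calibration is good to about 2 mm. A picture is of the moment at which its call begins: read the wrist's pose just before it. camera_info takes no time and is no camera call.
- bot.job_done(): hands the job in; it is judged then, once.
Trained networks look in the newest picture that a camera, given by its name, has taken for a name from the list of things; names that differ only in an ending like _2 or _b are one class to them, and where a whole thing is asked for, a point or a joint stands for the part that bears it (a point fixed in the world has none). Each returns a list of dicts, best first, with "confidence" (0 to 1); they miss things now and then, are a little off and sometimes report something else, mostly with a low value. They report only what shows in the picture. A call takes as long as a camera call. They do not tell look-alikes from the thing itself.
- bot.silhouettes(camera, target): "mask" (420x560 bool, what is visible of it) and "uv" ([column, row] in pixels, amid what is visible of it).
- bot.spot_point(camera, target): "uv" ([column, row] in pixels: a listed point, or the origin of a listed thing).
The state is a dict: "clock": time; "joint_pos": joint angles; "joint_vel": joint speeds; "tau": joint torques, N m; "eef_pos": TCP position; "tool_rot": TCP orientation; "ft_force": force on the tool from outside, world axes, zero at the start; "ft_torque": the same for the moment, N m; "grip_width": finger opening in m; "grasp_force": force on a finger pad.
Only numpy, scipy, OpenCV 4.12 (cv2) and the standard library are available. Lean on these libraries where they do the work, as an engineer would, in place of code of your own. Each camera call takes 0.05 s, during which the arm holds its last target. There are 200 camera calls.

## Task

Free the hold-down strap on the circuit-board fixture: draw the red-knobbed pin straight up out of its bore and park it in the U-shaped notch of the blue bracket on the same fixture, so that it hangs upright with its collar resting flat on both prongs. Leave the black-knobbed pin in its bore.

Things in the scene. Friction and masses are not known exactly. Their poses are not given: they have to be found in the camera images.
- red_knob (a point): Centre of the round red knob (26 mm across, 30 mm tall) of the pin to move; z up the pin. Below: neck 13 mm across, steel collar 34 mm across and 4 mm thick with its underside 27 mm under this point, then a shank 9 mm thick to 57 mm under it. 60 to 100 g. At the start it is upright, collar on the steel strap, shank loose in a 13 mm bore 33 mm deep.
- black_knob (a point): Centre of the round black knob of a second pin of the same shape and size, in the other bore of the strap, 110 mm from the red one (either pin may be in either bore). It stays where it is.
- notch (a point): Middle of the U notch at the top face of the blue bracket's two prongs, 45 mm above the desk. x: level, from the open to the closed end; y: across; z: up. 18 mm wide in y, closed end at x = +14 mm, open at about x = -16 mm, open above and below (33 mm free underneath). Prongs 8 mm thick, 16 mm wide. A parked pin's knob centre is 27 mm above this point.
- fixture: The fixture, bolted down: aluminium base 140 x 164 x 12 mm with a green board under a steel strap. Origin on the desk; same axes as the notch, which is at x = -54, y = 0, z = 45 mm. Bores at x = 20, y = +55 and -55 mm; strap top at z = 45 mm. Nothing on it is higher than that but the pins and a 4 mm screw head mid-strap.
Things that resemble listed ones, but are neither listed nor needed, are in the scene too. Leave any yellow look-alike of the part that bears red_knob alone.

How it is judged:
By the outcome, as a careful person would: the job done as asked, in the order asked, and still so for the second after the job is handed in, with the robot touching nothing.
It also fails if it takes over 35 s, if anything falls off the work surface, if the arm or the gripper's body presses on something with over 40 N, if the wrist force passes 120 N, or if a joint passes its speed limit or range.

## Working session

There is one attempt and no reset: what is moved stays moved. The work goes in short steps, Python scripts to look and compute and a shell command to move; the robot and the scene stay as the last step left them, time stands still between calls to the robot, and variables do not carry over. Pictures are saved under pics/ and viewed, at most 10 in all, crops included, and the job is handed in when it is done.

```bash
mkdir -p pics; cat > h.py <<'E'
import numpy as np,cv2
from workcell import bot
from scipy.spatial.transform import Rotation as R
def ray(cam,uv,T=None):
    i=bot.camera_info(cam);K=np.array(i["intrinsics"])
    if cam=="wrist":
        o=bot.get_obs() if T is None else T
        W=np.eye(4);W[:3,:3]=R.from_quat(o["tool_rot"]).as_matrix();W[:3,3]=o["eef_pos"]
        M=W@np.array(i["hand_eye"])
    else: M=np.linalg.inv(np.array(i["camera_from_world"]))
    d=M[:3,:3]@np.linalg.inv(K)@np.array([uv[0],uv[1],1.])
    return M[:3,3],d
def atz(cam,uv,z,T=None):
    c,d=ray(cam,uv,T);return c+d*(z-c[2])/d[2]
def tri(rs):
    A=0;b=0
    for c,d in rs:
        d=d/np.linalg.norm(d);P=np.eye(3)-np.outer(d,d);A=A+P;b=b+P@c
    return np.linalg.solve(A,b)
E
python3 - <<'E'
from h import *
ims=[bot.camera(c) for c in("scene","top")]
a=[cv2.resize(i,(400,300)) for i in ims]
cv2.imwrite("pics/a.png",ims[0]);cv2.imwrite("pics/b.png",ims[1])
for c in("scene","top"):
  for t in("red_knob","black_knob","notch","fixture"):
    for r in bot.spot_point(c,t): print(c,t,np.round(r["uv"],1),round(r["confidence"],2),np.round(atz(c,r["uv"],{"red_knob":.072,"black_knob":.072,"notch":.045,"fixture":0}[t]),4))
print(bot.get_obs())
E
```

```text
scene red_knob [307.2 240.1] 0.9 [0.5098 0.1247 0.072 ]
scene red_knob [206.9 236.7] 0.7 [0.6495 0.1882 0.072 ]
scene red_knob [236.3 277.9] 0.64 [0.5624 0.2409 0.072 ]
scene black_knob [315.9 198.8] 0.92 [0.5429 0.0262 0.072 ]
scene notch [357.8 235.3] 0.95 [0.4565 0.0502 0.045 ]
scene notch [326.8 250.6] 0.66 [0.4853 0.1054 0.045 ]
scene fixture [324.8 250.5] 0.81 [0.5075 0.0622 0.    ]
top red_knob [255.  236.7] 0.64 [0.5077 0.1242 0.072 ]
top red_knob [211.7 209.1] 0.61 [0.5677 0.2227 0.072 ]
top red_knob [234.6 171.9] 0.59 [0.6545 0.1751 0.072 ]
top black_knob [299.9 220.7] 0.48 [0.5452 0.0259 0.072 ]
top notch [292.9 262.2] 0.6 [0.4551 0.0395 0.045 ]
top fixture [280.5 242.9] 0.97 [0.5024 0.0683 0.    ]
{'clock': 0.5, 'joint_pos': array([-1.10998941e+00,  2.40632593e-01,  4.96168790e-03,  1.33517533e+00,
        1.77958812e-06,  1.57082923e+00]), 'joint_vel': array([-3.64443198e-06, -1.79547588e-03,  1.48197449e-04,  3.19089362e-04,
        1.04135513e-03, -2.40101595e-03]), 'tau': array([ 6.72643582e-04, -3.71856916e+01,  2.52462852e+01,  2.75245373e-03,
        1.00634625e-04, -1.23454772e-06]), 'eef_pos': array([ 0.22233218, -0.44783918,  0.25327552]), 'tool_rot': array([ 9.73578094e-01,  2.28354319e-01, -4.83247128e-06, -2.44959727e-05]), 'ft_force': array([ 0.04392888, -0.14746307, -0.2164706 ]), 'ft_torque': array([-0.01843992, -0.04702369, -0.01835916]), 'grasp_force': 0.0, 'grip_width': 0.08557872679101747}
```

View pics/a.png

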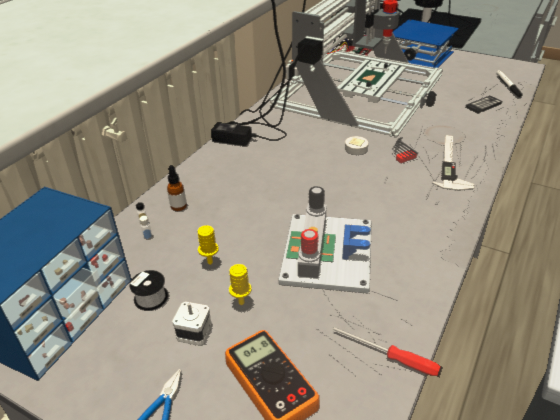

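View pics/b.png

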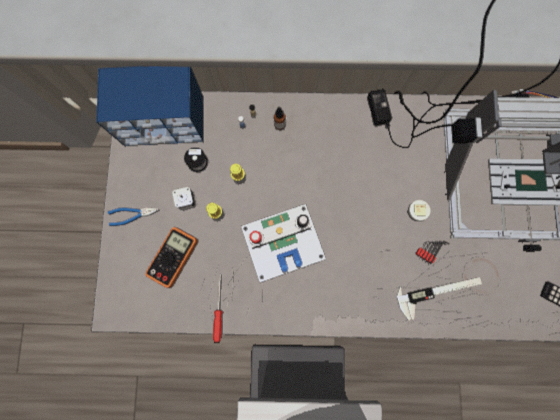

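The scene picture shows these candidates: the red knob at scene (307,240), on the strap, with top pixel (255,237), and yellow look-alikes at (207,237) and (238,278). Red items farther away are a pin on the machine at (390,6), a screwdriver at (415,360) and a red connector at (405,155). I choose (307,240): it is red, sits on the fixture, and is about 105 mm from the black knob at (316,199). The notch is at (357,236). I'll check the choice in a close crop.

```bash
python3 - <<'E'
import cv2
a=cv2.imread("pics/a.png")[175:300,260:390]
cv2.imwrite("pics/c.png",cv2.resize(a,None,fx=4.5,fy=4.5,interpolation=cv2.INTER_CUBIC))
E
```

```text
(no output)
```

View pics/c.png

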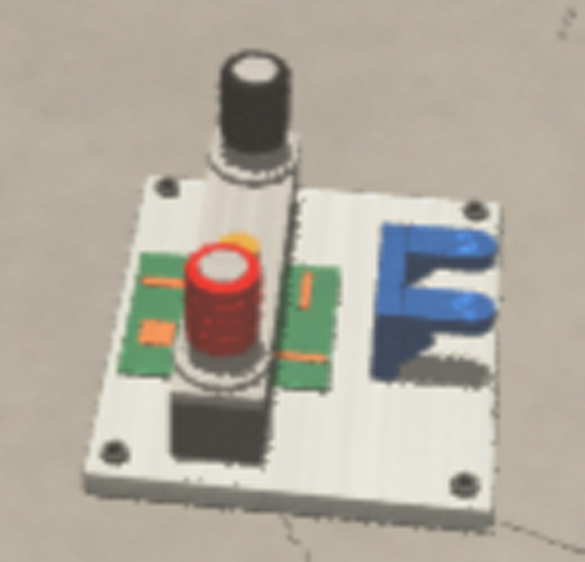

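The crop confirms it: the red knob is at crop (222,300), with its steel collar on the strap. The black knob is at (255,100) and the blue U bracket, open to the right, is at (440,275). Now I'll move over it.

```bash
python3 -m inch '[40,80,0,0,0,0,100,80,160,0,0,0,0,100,120,240,0,0,0,0,100,140,280,0,0,0,0,100,160,320,0,0,0,0,100,175,350,0,0,0,-0.06,100,190,380,0,0,0,-0.119,100,190,380,0,0,0,-0.119,100]'
```

```text
clock: 1.17
eef_pos: [0.3719, -0.1479, 0.2537]
tool_rot: [0.986, 0.169, 0.0, 0.0]
ft_force: [1.7, -0.6, -0.7]
grip_width: 0.0856
grasp_force: 0.0
```

```bash
python3 -m inch '[20,40,0,0,0,0,100,40,80,0,0,0,0,100,55,120,0,0,0,0,100,70,155,-10,0,0,0,100,85,185,-20,0,0,0,100,95,210,-30,0,0,0,100,95,210,-30,0,0,0,100,95,210,-30,0,0,0,100]'
python3 - <<'E'
from h import *
o=bot.get_obs();print(o["clock"],o["eef_pos"],o["tool_rot"],o["joint_pos"])
cv2.imwrite("pics/d.png",bot.camera("wrist"))
for t,z in(("red_knob",.072),("black_knob",.072),("notch",.045)):
  for r in bot.spot_point("wrist",t): print(t,np.round(r["uv"],1),round(r["confidence"],2),np.round(atz("wrist",r["uv"],z,o),4))
E
```

```text
clock: 1.83
eef_pos: [0.4661, 0.0615, 0.2225]
tool_rot: [0.985, 0.172, -0.001, 0.0]
ft_force: [-1.0, 0.4, -0.6]
grip_width: 0.0858
grasp_force: 0.0
1.8333 [0.46611523 0.06154909 0.22247842] [ 9.85149525e-01  1.71695579e-01 -1.01668293e-03  8.41418508e-05] [ 1.31438111e-01  1.99823194e-01 -1.28955263e-01  1.24404260e+00
 -2.51714639e-04  2.92792974e+00]
red_knob [223.5 124.8] 0.86 [0.5066 0.1248 0.072 ]
notch [294.3 208.3] 0.97 [0.4544 0.0474 0.045 ]
```

View pics/d.png

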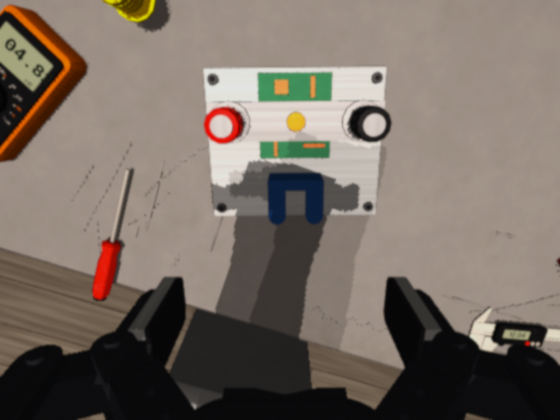

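The wrist view shows the red knob at (223,125), black at (373,125), and the notch centre near (295,207). That agrees with the other cameras: red is about (0.508, 0.1247) and the notch about 51 mm in x and 77 mm in y from it. Now I'll go above the red knob, turning back a little for wrist-joint margin.

```bash
python3 -m inch '[12,18,-20,0,0,0.05,100,24,36,-40,0,0,0.1,100,36,54,-60,0,0,0.1,100,42,63,-78,0,0,0.1,100,42,63,-83,0,0,0.1,100,42,63,-83,0,0,0.1,100,42,63,-83,0,0,0.1,100,42,63,-83,0,0,0.1,100]'
python3 - <<'E'
from h import *
o=bot.get_obs();print(o["clock"],o["eef_pos"],o["tool_rot"],o["joint_pos"][5])
cv2.imwrite("pics/e.png",bot.camera("wrist"))
for t,z in(("red_knob",.072),("notch",.045)):
  for r in bot.spot_point("wrist",t): print(t,np.round(r["uv"],1),round(r["confidence"],2),np.round(atz("wrist",r["uv"],z,o),4))
E
```

```text
clock: 2.7
eef_pos: [0.5088, 0.1223, 0.1418]
tool_rot: [0.976, 0.218, 0.001, 0.0]
ft_force: [0.1, 0.3, 0.3]
grip_width: 0.0852
grasp_force: 0.0
2.7 [0.50880224 0.12231074 0.14176943] [9.75881618e-01 2.18298299e-01 9.55723826e-04 8.12154234e-05] 2.9374685538611
red_knob [280.9 243.6] 0.97 [0.5056 0.1225 0.072 ]
red_knob [162.   62.3] 0.83 [0.5701 0.2192 0.072 ]
notch [345.6 323.2] 0.86 [0.4574 0.0476 0.045 ]
```

View pics/e.png

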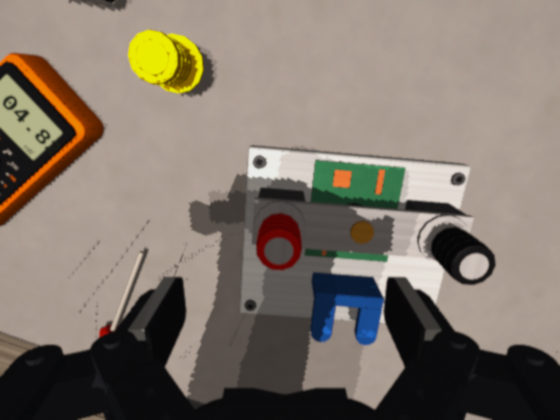

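The wrist view shows the red knob top at (281,248), centred between the fingers, and a yellow look-alike at (160,58), well clear. Descend and grip.

```bash
python3 -m inch '[-1,1,-15,0,0,0,100,-1.5,1,-30,0,0,0,80,-1.5,1,-45,0,0,0,70,-1.5,1,-57,0,0,0,60,-1.5,1,-62,0,0,0,60,-1.5,1,-62,0,0,0,60,-1.5,1,-62,0,0,0,60,-1.5,1,-62,0,0,0,50]'
python3 -m inch '[0,0,0,0,0,0,0,0,0,0,0,0,0,0,0,0,0,0,0,0,0,0,0,0,0,0,0,0,0,0,0,0,0,0,0,0,0,0,0,0,0,0]'
```

```text
clock: 3.52
eef_pos: [0.5077, 0.1244, 0.0794]
tool_rot: [0.976, 0.219, 0.001, -0.0]
ft_force: [0.8, -0.0, -0.3]
grip_width: 0.0428
grasp_force: 0.0
clock: 4.02
eef_pos: [0.5079, 0.1245, 0.0796]
tool_rot: [0.976, 0.219, 0.001, -0.0]
ft_force: [-0.5, -0.7, 6.3]
grip_width: 0.0242
grasp_force: 58.8
```

```bash
python3 -m inch '[0,0,8,0,0,0,0,0,0,18,0,0,0,0,0,0,28,0,0,0,0,0,0,38,0,0,0,0,0,0,48,0,0,0,0,0,0,52,0,0,0,0,0,0,52,0,0,0,0,0,0,52,0,0,0,0]'
python3 - <<'E'
from h import *
o=bot.get_obs();print(o["eef_pos"],R.from_quat(o["tool_rot"]).as_matrix()[:,2])
cv2.imwrite("pics/f.png",np.vstack([cv2.resize(bot.camera("scene")[170:300,250:390],(560,520))]))
for c in("scene","top","wrist"):
  if c!="scene": bot.camera(c)
  for t,z in(("red_knob",.12),("black_knob",.072),("notch",.045)):
    for r in bot.spot_point(c,t)[:3]: print(c,t,np.round(r["uv"],1),round(r["confidence"],2),np.round(atz(c,r["uv"],z),4))
E
```

```text
clock: 4.68
eef_pos: [0.5071, 0.1243, 0.1306]
tool_rot: [0.976, 0.219, 0.0, -0.0]
ft_force: [0.4, -0.1, -1.5]
grip_width: 0.0246
grasp_force: 58.8
[0.50707313 0.12431868 0.13064933] [ 7.47462483e-04  1.99801743e-04 -9.99999701e-01]
scene red_knob [205.4 236.6] 0.86 [0.6153 0.2314 0.12  ]
scene red_knob [237.  274.5] 0.84 [0.5365 0.2731 0.12  ]
scene red_knob [310.3 212.3] 0.6 [0.5094 0.1163 0.12  ]
scene black_knob [316.5 195.6] 0.4 [0.5459 0.0178 0.072 ]
scene notch [356.  236.2] 0.72 [0.4583 0.0536 0.045 ]
top black_knob [298.5 218. ] 0.72 [0.5512 0.0291 0.072 ]
top notch [292.3 261.3] 0.57 [0.457  0.0408 0.045 ]
wrist red_knob [283.3 298.4] 0.84 [0.5045 0.1232 0.12  ]
wrist red_knob [159.9  53.4] 0.63 [0.5739 0.2029 0.12  ]
wrist black_knob [478.3 262.7] 0.73 [0.5456 0.0199 0.072 ]
```

View pics/f.png

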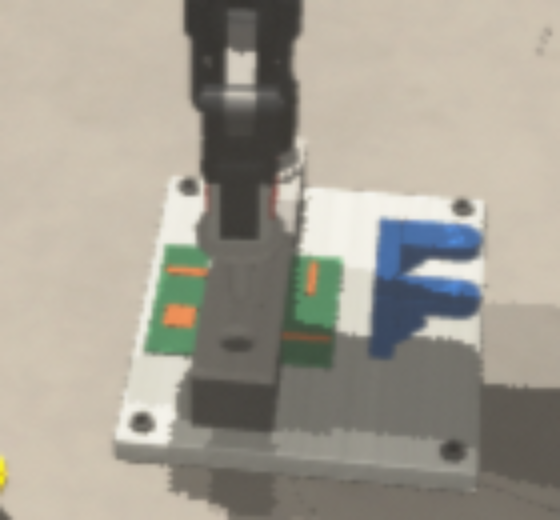

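The pin is out: its bore shows at crop (237,343) and the shank hangs above the strap. The bracket is at (425,270). Carry it over the notch by the fixed bore-to-notch offset, with a yaw of about 19.6°.

```bash
python3 -m inch '[-9,-13,0,0,0,0,0,-22,-33,0,0,0,0,0,-35,-53,0,0,0,0,0,-45,-68,0,0,0,0,0,-51,-77,0,0,0,0,0,-51,-77,0,0,0,0,0,-51,-77,0,0,0,0,0,-51,-77,0,0,0,0,0]'
python3 - <<'E'
from h import *
o=bot.get_obs();print(o["eef_pos"])
cv2.imwrite("pics/g.png",cv2.resize(bot.camera("scene")[170:290,280:400],(600,600),interpolation=cv2.INTER_CUBIC))
i=bot.camera_info("scene");K=np.array(i["intrinsics"]);M=np.array(i["camera_from_world"])
# expected pixels of shank tip / collar if axis at TCP, in crop px
for z in(.067,.0925,.0965):
  p=M@np.r_[o["eef_pos"][:2],z,1];q=K@p[:3];q/=q[2];print(z,(q[0]-280)*5,(q[1]-170)*5)
for r in bot.spot_point("scene","notch")[:2]:print(r["uv"],r["confidence"],atz("scene",r["uv"],.045))
E
```

```text
clock: 5.95
eef_pos: [0.4569, 0.0479, 0.1306]
tool_rot: [0.976, 0.219, 0.001, -0.0]
ft_force: [-0.3, -0.7, -0.7]
grip_width: 0.0244
grasp_force: 58.9
[0.45689254 0.04787149 0.13061728]
0.067 395.536362745556 269.2393300743471
0.0925 401.2174375259201 206.06906030636821
0.0965 402.1285640187918 195.93786003658565
[356.1, 234.2] 0.73 [0.45996784 0.04899798 0.045     ]
```

View pics/g.png

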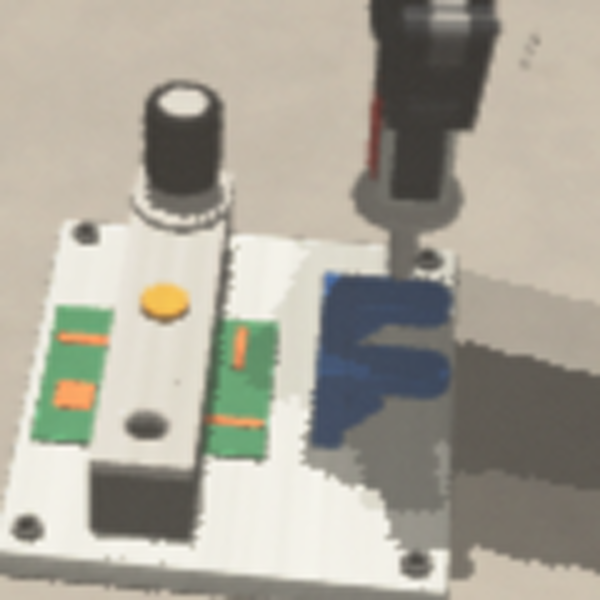

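The shank is at crop (402,278), over the bracket and level with the gap between the prongs at row ~327, but a touch toward the open end. Shift 2 mm toward the closed end and lower until the tip just enters.

```bash
python3 -m inch '[2,1,-8,0,0,0,0,2,1,-15,0,0,0,0,2,1,-20,0,0,0,0,2,1,-24,0,0,0,0,2,1,-26,0,0,0,0,2,1,-26,0,0,0,0,2,1,-26,0,0,0,0]'
python3 - <<'E'
from h import *
cv2.imwrite("pics/h.png",cv2.resize(bot.camera("scene")[180:270,320:390],(560,600)[:2],interpolation=cv2.INTER_CUBIC))
E
```

```text
clock: 6.63
eef_pos: [0.4578, 0.0483, 0.1041]
tool_rot: [0.976, 0.219, -0.0, -0.0]
ft_force: [0.1, 0.8, -0.7]
grip_width: 0.0242
grasp_force: 58.9
```

View pics/h.png

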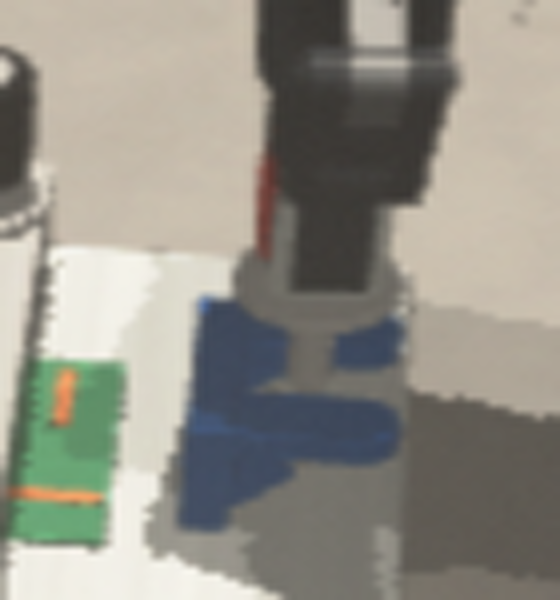

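The shank at crop (312,350) passes in front of the far prong and enters the gap behind the near prong, with no contact force. Lower the rest.

```bash
python3 -m inch '[0,0,-6,0,0,0,0,0,0,-12,0,0,0,0,0,0,-18,0,0,0,0,0,0,-22,0,0,0,0,0,0,-24,0,0,0,0,0,0,-24.5,0,0,0,0,0,0,-24.5,0,0,0,0]'
python3 - <<'E'
from h import *
cv2.imwrite("pics/i.png",cv2.resize(bot.camera("scene")[180:270,320:390],(560,600)[:2],interpolation=cv2.INTER_CUBIC))
E
```

```text
clock: 7.27
eef_pos: [0.4576, 0.0483, 0.0796]
tool_rot: [0.976, 0.219, -0.0, -0.0]
ft_force: [-0.3, -0.2, 0.9]
grip_width: 0.0244
grasp_force: 58.9
```

View pics/i.png

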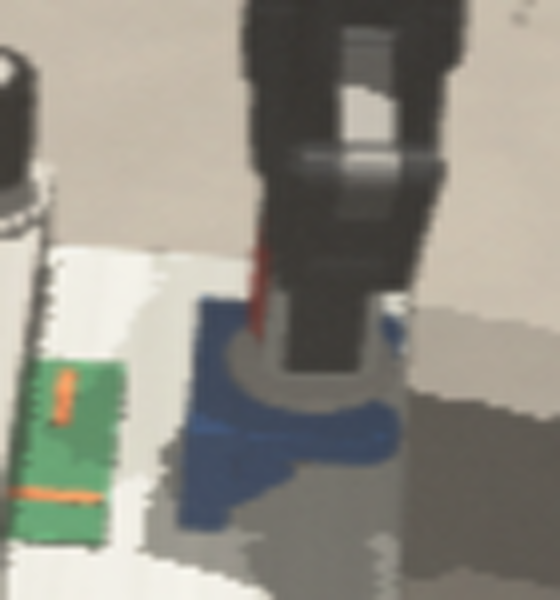

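The collar, centred near crop (310,365), is at prong height over both prongs. Touch down gently and read the force.

```bash
python3 -m inch '[0,0,-0.5,0,0,0,0,0,0,-1,0,0,0,0,0,0,-1,0,0,0,0]'
```

```text
clock: 7.57
eef_pos: [0.4581, 0.0483, 0.0795]
tool_rot: [0.976, 0.219, 0.0, 0.0]
ft_force: [-2.7, -0.7, 6.6]
grip_width: 0.0246
grasp_force: 59.2
```

In contact at 6.6 N. Release, then retreat straight up.

```bash
python3 -m inch '[0,0,0,0,0,0,36,0,0,0,0,0,0,45,0,0,0,0,0,0,60,0,0,0,0,0,0,70,0,0,0,0,0,0,70,0,0,0,0,0,0,70]'
python3 -m inch '[0,0,10,0,0,0,70,0,0,25,0,0,0,70,0,0,50,0,0,0,70,0,0,80,0,0,0,70,0,0,110,0,0,0,70,-10,-30,130,0,0,0,70,-20,-60,140,0,0,0,70,-30,-90,140,0,0,0,70]'
python3 -m inch '[-10,-40,0,0,0,0,70,-20,-80,0,0,0,0,70,-20,-80,0,0,0,0,70,-20,-80,0,0,0,0,70,-20,-80,0,0,0,0,70]'
python3 - <<'E'
from h import *
a=bot.camera("scene")[170:290,270:400]
for c in("scene","top"):
  if c=="top":bot.camera(c)
  for t,z in(("red_knob",.072),("black_knob",.072),("notch",.045)):
    for r in bot.spot_point(c,t)[:3]: print(c,t,np.round(r["uv"],1),round(r["confidence"],2),np.round(atz(c,r["uv"],z),4))
cv2.imwrite("pics/j.png",cv2.resize(a,(650,600),interpolation=cv2.INTER_CUBIC))
E
```

```text
clock: 8.07
eef_pos: [0.4579, 0.0483, 0.0787]
tool_rot: [0.976, 0.219, -0.0, -0.0]
ft_force: [0.2, -0.3, -0.4]
grip_width: 0.0595
grasp_force: 0.0
clock: 8.73
eef_pos: [0.4294, -0.0424, 0.2218]
tool_rot: [0.975, 0.22, 0.003, 0.001]
ft_force: [0.9, -0.6, -1.3]
grip_width: 0.0601
grasp_force: 0.0
clock: 9.15
eef_pos: [0.4078, -0.1217, 0.2187]
tool_rot: [0.976, 0.219, 0.0, -0.0]
ft_force: [0.2, -0.8, 0.7]
grip_width: 0.06
grasp_force: 0.0
scene red_knob [236.3 276.1] 0.73 [0.5643 0.2379 0.072 ]
scene red_knob [356.2 220.5] 0.7 [0.4621 0.048  0.072 ]
scene red_knob [205.6 235.9] 0.68 [0.6524 0.1876 0.072 ]
scene black_knob [358.7 234.2] 0.73 [0.4462 0.0766 0.072 ]
scene black_knob [314.3 195.9] 0.67 [0.5488 0.0203 0.072 ]
scene notch [359.1 233.2] 0.86 [0.4566 0.0445 0.045 ]
top red_knob [292.1 258.5] 0.75 [0.4616 0.0421 0.072 ]
top red_knob [212.7 208.5] 0.55 [0.5691 0.2205 0.072 ]
top red_knob [235.8 170.2] 0.46 [0.6586 0.1725 0.072 ]
top black_knob [300.7 219.1] 0.76 [0.5488 0.0242 0.072 ]
top notch [289.4 259. ] 0.89 [0.462  0.0474 0.045 ]
```

View pics/j.png

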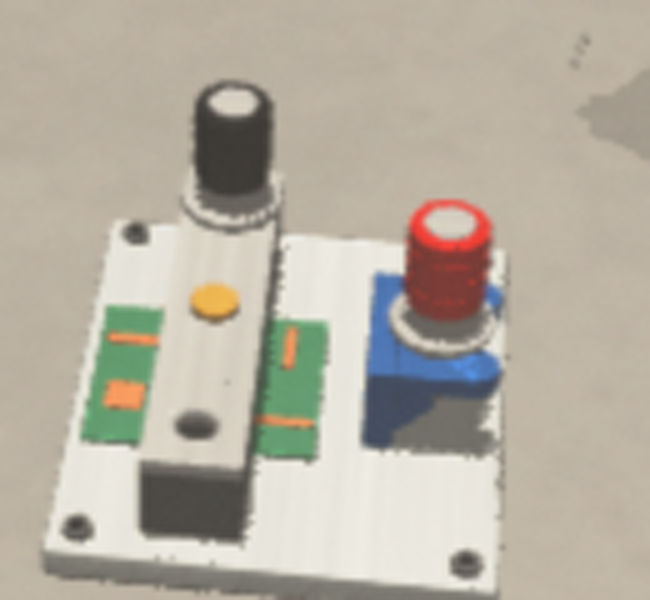

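The red pin stands upright at crop (448,265) with its collar flat on both prongs. The black pin is still seated at (232,140), the red bore at (197,425) is empty, and the robot is clear.

```bash
python3 -c "from workcell import bot; print(bot.job_done())"
```

```text
the job is handed in; nothing more can be done
None
```

The red-knobbed pin is out of its bore and hanging upright in the blue bracket's notch with its collar flat on both prongs, the black pin is still in its bore, and the job was handed in at about 9.5 s on the robot's clock; no verdict was returned.

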